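Hang the off-centre check weight on the load tester

TASK

Lift the hooked weight out of its slot in the rack by its hook, stand it upright on the black rubber mat and let go. Then take it again by its flat side tab and hang its hook over the tester's pin, between the two cheeks, with the tab on the side away from the column, letting its weight over slowly so that it hangs still and does not swing when you release it. Leave the other things where they are.

Things in the scene. Friction and masses are not known exactly. Their poses are not given: they have to be found in the camera images.
- hook_weight: The only weight with a hook: a steel slab on a foot with an aluminium hook and side tab, all in its x-z plane, about 0.42 kg (0.34 to 0.53), 142 mm long, 164 mm high. Origin: on the underside of its foot, straight below the hook's apex; z up when it stands, tab towards -x.
- foot (a point): Point of the weight at (-29, 0, 0 mm) in its frame: centre of its foot's underside. Foot: x -88 to 30 mm, 34 mm wide (y), 8 mm high. The steel slab on it: x -78 to 14, 20 mm thick, top at z 70.
- balance (a point): Point of the weight at (-37, 0, 49 mm) in its frame: its centre of mass. Hanging freely from the pin it comes to rest straight below the pin: the weight then stands turned 0.36 rad about its y axis from level, tab sunk, foot out towards the column, and lowest corner about 168 mm below the pin. Let go while level, it swings hard.
- hook_seat (a point): Point of the weight at (0, 0, 146 mm) in its frame, where the pin's centre lies when seated. Hook 12 mm thick: shank x -23 to -11, from the slab up; roof an inverted V (30 degree slopes), inner apex at z 152; free leg x 11 to 21 down to z 122. The mouth, 22 mm wide, opens downward; from slab top (z 70) to the leg's end is a gap of 52 mm, open to +x.
- hook_top (a point): Point of the weight at (0, 0, 150 mm) in its frame: where to grip the hook, fingers on its two flat faces (12 mm across, along the weight's y). It stands about 38 mm above the rack's rim while the weight is in its slot.
- tab (a point): Point of the weight at (-95, 0, 93 mm) in its frame: where to grip the tab, 15 mm below its top edge, fingers on its flat faces (12 mm across, along y). In the rack it lies below the rim, too close to the slot walls for fingers.
- rack: Fixed grey plastic rack with three slots along its x, side by side in y at -46, 0 and 46 mm; origin at the centre of its underside. 172 x 144 x 118 mm, walls 6 mm, floor 6 mm, slots 160 x 40 mm inside. The weights stand in the slots with their foot on the floor; the hooked one may be in any slot, with its tab towards the rack's -x.
- mat: Fixed black rubber mat on the bench, 220 (x) x 140 (y) x 4 mm thick; origin at the centre of its underside. It is clear.
- tester: Fixed load tester; origin on the bench straight below the pin, the column towards +x. Base plate x -20 to 190, y -75 to 75, 22 mm high. Column x 140 to 180, y -25 to 25, to z 282 (a display box beside it to y -70). A 46 mm wide arm runs from the column forward to x 50 (z 221 to 255); two cheek plates, inner faces at y -17 and 17, z 225 to 255, run from it to x -10 and carry the pin.
- pin (a point): Centre of the tester's horizontal steel pin, 10 mm diameter, along the tester's y, 34 mm free between the cheeks, at (0, 0, 235 mm) of the tester. Axes as the tester's. The cheeks rise 20 mm above the pin's centre, leave no room for fingers beside the hook, and reach 10 mm below it.
- knob_weight: Bystander: rack weight with a ball knob and no hook, 98 mm high; origin on its underside.
- bar_weight: Bystander: rack weight with a bar handle and no hook, 101 mm high; origin on its underside.
- screwdriver: Bystander: screwdriver lying on the bench near the robot.
- spool: Bystander: steel wire spool, 60 mm across, 42 mm high, beyond the rack or mat.
- cleaner: Bystander: amber bottle, 52 mm across, 120 mm high, beyond the rack or mat.
- parts_bin: Bystander: open blue bin, 120 x 80 x 50 mm, at the left.
- cup: Bystander: white cup, 60 mm across, 70 mm high, at the right.
Not all that is in view belongs to the job. Leave any green or pink look-alike of the hook_weight alone.

How it is judged:
On the way:
1. the hooked weight stands upright on the mat, let go (contact force between hook_weight and mat above 1 N and angle between hook_weight's own z axis and vertical below 0.12 rad and contact force between hook_weight and the fingers below 0.05 N and linear speed of hook_weight below 0.03 m/s), for 0.2 s.
At the end, for the whole second after the job is handed in: The hooked weight hangs on the tester's pin: the pin in the hook's apex (within 8 mm across and in height), the hook between the cheeks, the tab on the side away from the column (at least 30 mm), its weight on the tester, let go and hanging still (below 0.04 m/s and 0.4 rad/s) (x of hook_seat in the frame of pin between -0.008 and 0.008 m and z of hook_seat in the frame of pin between -0.008 and 0.008 m and y of hook_seat in the frame of pin between -0.017 and 0.017 m and x of tab in the frame of pin below -0.03 m and contact force between hook_weight and tester above 1.5 N and contact force between hook_weight and the fingers below 0.05 N and linear speed of hook_weight below 0.04 m/s and angular speed of hook_weight below 0.4 rad/s); the robot touches nothing.
It fails at once if the weight swings on the pin (faster than 1.5 rad/s with the hook at the pin) (distance between hook_seat and pin below 0.02 m and angular speed of hook_weight above 1.5 rad/s).
It fails at once if a bystander is moved by more than 30 mm (distance of any of knob_weight, bar_weight, screwdriver, spool, cleaner, parts_bin, cup from where it was at the start of the episode above 0.03 m).
It also fails if it takes over 72 s, if anything falls off the work surface, if the arm or the gripper's body presses on something with over 40 N, if the wrist force passes 120 N, or if a joint passes its speed limit or range.

ROBOT

A 6-joint arm with a two-finger parallel gripper is mounted at the origin on the work surface. World frame = base frame: x ahead of the robot, y to its left, z up, the work surface at z = 0. Lengths are in m, angles in rad, forces in N, time in s.
With the tool pointing down it reaches from about 0.275 to 0.825 m from the base axis. Payload 4.9 kg.
Tool frame: the origin (TCP) lies midway between the tips of the shut fingers; the grasp point (between the pads) lies 19 mm behind it (bot.grip_depth is the distance from the TCP to the grasp point, in m); z points along the fingers, y is the line along which they close (so a half turn about z gives the same grasp; the last joint's range is limited). The gripper opens to 85 mm and grips with 20 to 120 N. Pads are 22 mm wide; open, the fingers measure 114 mm over their backs; the gripper's body (76 mm by 85 mm) begins 54 mm behind the grasp point. The pads swing forward as they close: fully open they stand 13 mm farther back than shut.
Start: joints at [1.082, 0.326, -0.193, 1.052, 0, 1.437], TCP at [0.191, 0.516, 0.231] pointing down, gripper open.
Joint ranges: [-2.65, 2.65], [-0.97, 1.79], [-1.3, 1.35], [-1.93, 2.1], [-1.47, 1.37], [-3.14, 3.14]. Speed limits (rad/s): [2.57, 2.57, 3.14, 3.14, 3.14, 3.14].

INTERFACE

Orientations are given as a unit quaternion [w, x, y, z].
In Python, from cell import bot gives the robot as it stands. Calls block until the motion is done:
- bot.move_pose(position, orientation): joint-space move of the TCP to a pose.
- bot.move_linear(position, speed=0.15, rotation=None, until_force=None): straight line of the TCP; rotation=None keeps the orientation; speed is the mean speed in m/s. With until_force (N) it stops when the force on the tool has changed by that much, and returns True; else False.
- bot.goto_joints(angles): joint-space move.
- bot.set_gripper(opening, grasp_force=None): opening from 0.0 (shut) to 1.0 (fully open); grasp_force is the grip in N (None keeps the last); returns when the fingers have stopped.
- bot.wait(seconds).
- bot.solve_ik(position, orientation): joint angles nearest the present ones, or None.
- bot.camera(name): name is "scene" or "top"; returns the picture (384x512x3 uint8, red, green, blue); there is no depth.
- bot.calibration(name): a dict with "mtx" (3x3 intrinsics, pixels), "extrinsics" (4x4, takes a point from world to camera coordinates). Camera axes: x right, y down, z forward; pixel columns grow to the right and rows downward; lengths in m; the calibration is good to about 2 mm. A picture is of the moment at which its call begins. calibration takes no time and is no camera call.
A pose or a line that the arm cannot do raises bot.PlanningError and nothing moves.
- bot.close_job(): hands the job in; it is judged then, once.
Trained networks look in the newest picture that a camera, given by its name, has taken for a name from the list of things; names that differ only in an ending like _2 or _b are one class to them, and where a whole thing is asked for, a point or a joint stands for the part that bears it (a point fixed in the world has none). Each returns a list of dicts, best first, with "confidence" (0 to 1); they miss things now and then, are a little off and sometimes report something else, mostly with a low value. They report only what shows in the picture. A call takes as long as a camera call. They do not tell look-alikes from the thing itself.
- bot.search_frame(camera, thing): "bbox" ([left, top, width, height] in pixels, round what is visible of it).
Readings, each from a call of its own:
- bot.read_clock(): time.
- bot.read_joint_positions(): joint angles.
- bot.read_joint_vel(): joint speeds.
- bot.read_joint_efforts(): joint torques, N m.
- bot.read_position(): TCP position.
- bot.read_tool_rot(): TCP orientation.
- bot.read_ft_force(): force on the tool from outside, world axes, zero at the start.
- bot.read_moment(): the same for the moment, N m.
- bot.read_gripper_width(): opening from 0.0 (shut) to 1.0 (fully open).
- bot.read_finger_force(): force on a finger pad.
Only numpy, scipy, OpenCV 4.12 (cv2) and the standard library are available. Lean on these libraries where they do the work, as an engineer would, in place of code of your own. Each camera call takes 0.05 s, during which the arm holds its last target. There are 200 camera calls.

## Working session

There is one attempt and no reset: what is moved stays moved. The work goes in short steps, each a Python script; the robot and the scene stay as the last script left them, time stands still between calls to the robot, and variables do not carry over. Pictures are saved under pics/ and viewed, at most 10 in all, crops included, and the job is handed in when it is done.

```bash
mkdir -p pics
python3 - <<'E'
from cell import bot
import cv2,numpy as np
for n in("scene","top"):
    im=bot.camera(n); cv2.imwrite(f"pics/{n}0.png",cv2.resize(im[:,:,::-1],(800,600),interpolation=cv2.INTER_CUBIC))
    c=bot.calibration(n); print(n,c["mtx"].round(1).tolist(),c["extrinsics"].round(4).tolist())
    for t in("hook_weight","rack","mat","tester","knob_weight","bar_weight"):
        print(t,[(np.round(d["bbox"]).tolist(),round(d["confidence"],2)) for d in bot.search_frame(n,t)[:3]])
print(bot.read_tool_rot(),bot.read_clock())
E
```

```text
scene [[413.8, 0.0, 250.2], [0.0, 413.8, 188.5], [0.0, 0.0, 1.0]] [[0.8379, 0.5457, 0.0069, -0.4813], [0.3274, -0.4925, -0.8064, -0.0431], [-0.4366, 0.678, -0.5914, 1.7035], [0.0, 0.0, 0.0, 1.0]]
hook_weight [([218.0, 128.0, 32.0, 45.0], 0.68), ([284.0, 146.0, 12.0, 12.0], 0.55), ([280.0, 116.0, 15.0, 31.0], 0.52)]
rack [([251.0, 153.0, 50.0, 46.0], 0.7)]
mat [([150.0, 248.0, 80.0, 55.0], 0.96)]
tester [([246.0, 167.0, 75.0, 96.0], 0.73)]
knob_weight []
bar_weight [([323.0, 193.0, 19.0, 14.0], 0.24)]
top [[439.1, 0.0, 256.8], [0.0, 439.1, 194.8], [0.0, 0.0, 1.0]] [[-0.0063, -0.9999, -0.008, 0.075], [-0.992, 0.0073, -0.1259, 0.562], [0.1259, 0.0071, -0.992, 1.6589], [0.0, 0.0, 0.0, 1.0]]
hook_weight [([93.0, 230.0, 38.0, 28.0], 0.63), ([234.0, 241.0, 27.0, 30.0], 0.59), ([177.0, 248.0, 30.0, 29.0], 0.56)]
rack [([176.0, 176.0, 48.0, 56.0], 0.82)]
mat [([320.0, 177.0, 39.0, 61.0], 0.87)]
tester [([248.0, 114.0, 45.0, 76.0], 0.57)]
knob_weight [([210.0, 192.0, 6.0, 29.0], 0.55)]
bar_weight [([199.0, 188.0, 10.0, 38.0], 0.58)]
[-1.83851297e-05  1.76478256e-01  9.84304539e-01  4.30946951e-06] 0.7
```

View pics/scene0.png

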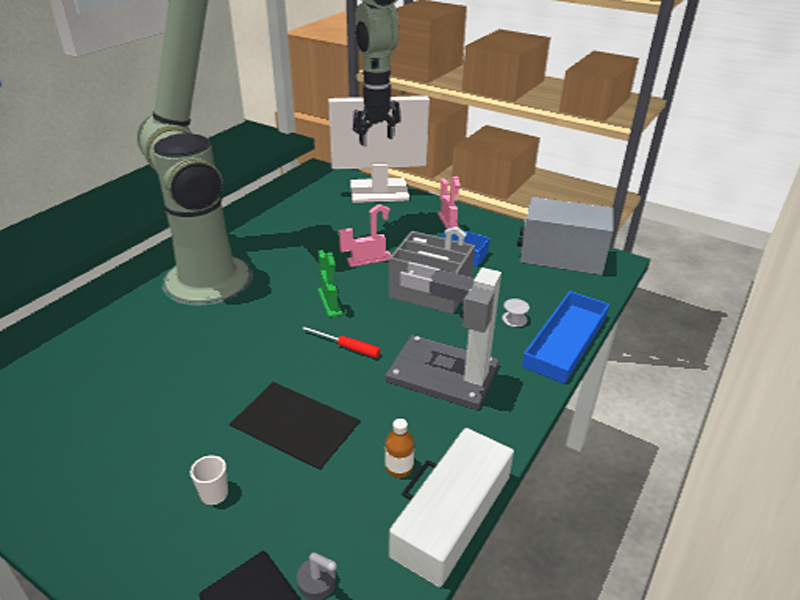

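View pics/top0.png

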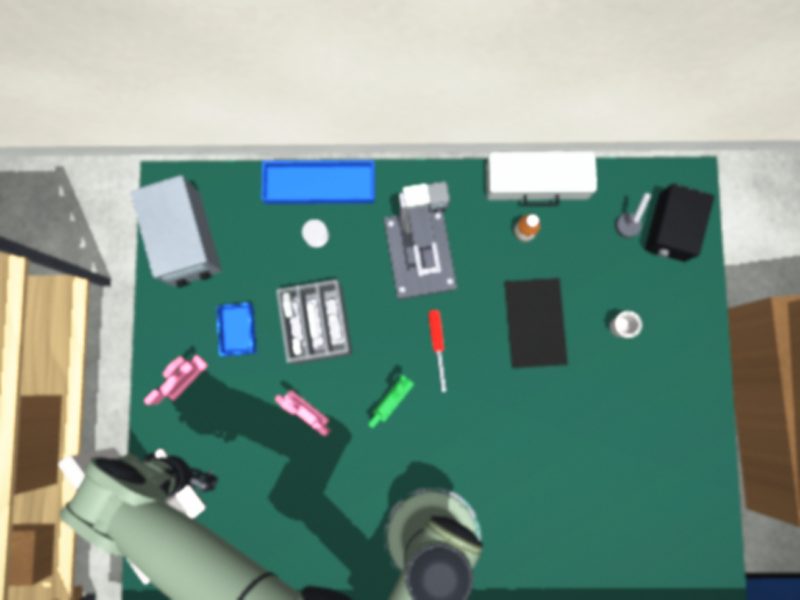

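The scene picture shows the rack at about (432,270), the hook sticking out of its back-left slot at (455,235), the tester at (455,340) and the mat at (295,423). In the top picture, the rack is at (313,320), the tester at (420,240) and the mat at (536,322). Next I'll take close crops to get accurate corners.

Run:
```python
from cell import bot
import cv2,numpy as np
ims={n:np.mean([bot.camera(n).astype(float) for _ in range(4)],0).astype(np.uint8)[:,:,::-1].copy() for n in("scene","top")}
for n in ims: cv2.imwrite(f"pics/{n}_avg.png",ims[n])
def crop(n,x,y):
    c=cv2.resize(ims[n][y:y+75,x:x+100],(400,300),interpolation=cv2.INTER_CUBIC)
    for k in range(0,100,10):
        cv2.line(c,(k*4,0),(k*4,6 if (x+k)%50 else 14),(0,255,255),1)
        if k<75: cv2.line(c,(0,k*4),(6,k*4),(0,255,255),1)
    return c
cv2.imwrite("pics/comp.png",np.vstack([np.hstack([crop("top",220,115),crop("top",150,165)]),np.hstack([crop("scene",235,195),crop("scene",230,135)])]))
```

```text
(no output)
```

View pics/comp.png

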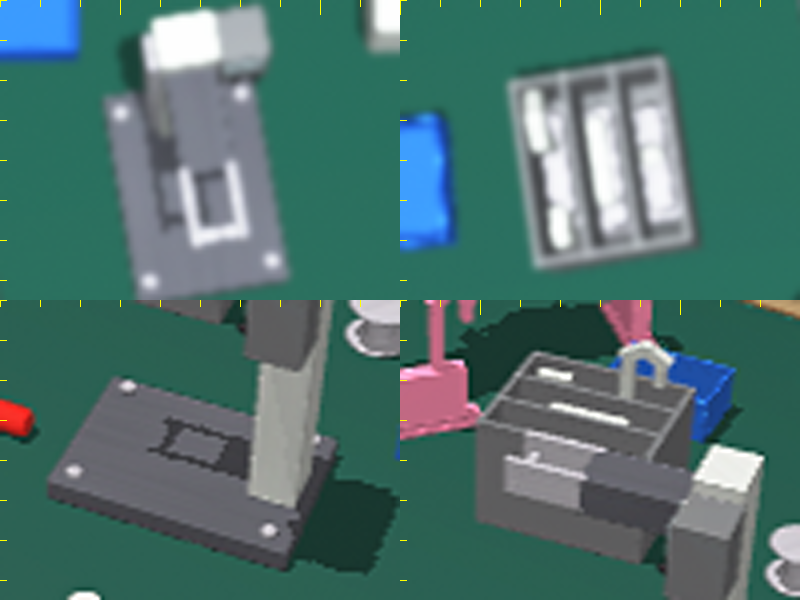

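```bash
cat > fit.py <<'E'
from cell import bot
import numpy as np
from scipy.optimize import least_squares
C={n:bot.calibration(n) for n in("scene","top")}
def proj(n,P):
    c=C[n]; p=c["extrinsics"][:3,:3]@P+c["extrinsics"][:3,3]; return (c["mtx"]@p)[:2]/p[2]
def W(q,l):
    c,s=np.cos(q[2]),np.sin(q[2]); return np.array([q[0]+c*l[0]-s*l[1],q[1]+s*l[0]+c*l[1],l[2]])
OFF={"a":("top",220,115,0,0),"b":("top",150,165,400,0),"c":("scene",235,195,0,300),"d":("scene",230,135,400,300)}
def pix(k,u,v):
    n,x,y,a,b=OFF[k]; return n,np.array([x+(u-a+.5)/4-.5,y+(v-b+.5)/4-.5])
def fit(obs,q0):
    f=lambda q:np.concatenate([proj(n,W(q,np.array(l)/1e3))-p for (n,p),l in obs])
    r=least_squares(f,q0,loss="soft_l1"); return r.x,f(r.x).reshape(-1,2)
E
python3 - <<'E'
from fit import *
np.set_printoptions(precision=4,suppress=True)
S=[(-5,60),(175,60),(175,-60),(-5,-60)]
T=[(pix("a",106,96),(190,75,22)),(pix("a",136,299),(-20,75,22)),(pix("a",288,278),(-20,-75,22)),
(pix("c",115,378),(-20,75,22)),(pix("c",48,483),(-20,-75,22)),(pix("c",336,440),(190,75,22)),(pix("c",289,557),(190,-75,22)),
(pix("d",505,457),(-10,-23,255)),(pix("a",190,246),(-10,23,255)),(pix("a",247,236),(-10,-23,255))]
q,r=fit(T,[.5,0,.15]);print("tester",q,r.tolist())
R=[(pix("b",508,82),(86,72,118)),(pix("b",663,55),(86,-72,118)),(pix("b",698,246),(-86,-72,118)),(pix("b",536,270),(-86,72,118)),
(pix("d",477,425),(-86,-72,118)),(pix("d",537,352),(-86,72,118)),(pix("d",694,389),(86,72,118)),(pix("d",477,521),(-86,-72,0)),(pix("d",640,562),(86,-72,0))]
q,r=fit(R,[.5,.25,.15]);print("rack",q,r.tolist())
M=[(("top",np.array([u,v])/1.5625-.2),l) for u,v,l in((505,281,(110,70,4)),(559,278,(110,-70,4)),(567,365,(-110,-70,4)),(512,368,(-110,70,4)))]
M+=[(("scene",np.array([u,v])/1.5625-.2),l) for u,v,l in((275,383,(-110,70,4)),(231,424,(-110,-70,4)),(321,467,(110,-70,4)),(359,420,(110,70,4)))]
q,r=fit(M,[.5,-.25,.1]);print("mat",q,r.tolist())
E
```

```text
tester [0.6118 0.0099 0.1512] [[-0.1981092161830702, 0.042317085791239606], [0.5915090144083024, 1.228437371391692], [0.5769169829548559, 0.45832404091123635], [0.6366025858836224, -0.8436673158610404], [-0.07657311751046336, -1.0223369764689778], [1.6742099347774797, 0.09999924903536339], [-0.2241525010284704, -0.32039771002609996], [0.8030661613164511, 0.5514621135439199], [0.9019373959050654, -0.18115438163081876], [0.10734894842778431, 0.19098782846043605]]
rack [0.5146 0.279  0.1648] [[0.4325104524396295, 0.6828853727121782], [0.23035827904746498, 0.8129616725272797], [-1.0308875831302657, -0.9771247993184886], [0.4098572983594977, -0.2112477238877375], [0.10283801266993464, -0.8474682813657637], [-0.5936875545741032, -0.2542794677129905], [0.7452427369099723, -0.28252389137324485], [-0.051259580261188376, 0.1254839363972735], [0.22923019085470742, 0.7872736352323386]]
mat [ 0.5189 -0.2647  0.0544] [[-0.37149762241091366, -0.0034055374002264216], [0.492010365620672, -0.25644958190068223], [0.46123385580096965, -0.10073061211357981], [-0.33904577031154304, 0.18653270363017782], [-0.49772226057035596, -1.2098051070562406], [-0.4580079415598277, -0.36678509060442366], [0.022094553080023616, 0.8525619625187346], [1.3392072967267836, -0.1477633669237548]]
```

```bash
cat > hlp.py <<'E'
from fit import *
from scipy.spatial.transform import Rotation as R
import cv2
RACK=np.array([.5146,.279,.1648]);TEST=np.array([.6118,.0099,.1512]);MAT=np.array([.5189,-.2647,.0544]);G=bot.grip_depth
def quat(yaw,tilt=0,half=True):
    # weight frame Rz(yaw)Ry(tilt); tool x along weight -x (half) or x, tool z down in it
    r=R.from_euler("z",yaw)*R.from_euler("y",tilt)*R.from_euler("z",np.pi if half else 0)*R.from_euler("x",np.pi)
    return r.as_quat(scalar_first=True)
def tcp(gp,q): return np.array(gp)+R.from_quat(q,scalar_first=True).apply([0,0,G])
def snap(n,name,box=None,z=4):
    im=bot.camera(n)[:,:,::-1]
    if box: x,y,w,h=box; im=im[y:y+h,x:x+w]
    cv2.imwrite("pics/"+name,cv2.resize(im,None,fx=z,fy=z,interpolation=cv2.INTER_CUBIC))
E
python3 - <<'E'
from hlp import *
from scipy.optimize import minimize_scalar
for px,z in((pix("d",645,343),170),(pix("b",536,120),165)):
    f=lambda x:np.linalg.norm(proj(px[0],W(RACK,(x,.046,z/1e3)))-px[1])
    r=minimize_scalar(f,bounds=(-.1,.1),method="bounded");print(px,r.x,r.fun)
print(G)
for x in (.03,.045):
  P=W(RACK,(x,.046,.156))
  for h in(0,1):
    q=quat(RACK[2],0,h);print(P,bot.solve_ik(tcp(P,q),q))
P=W(MAT,(0,0,.1))
for yaw in(.15,):
  for h in(0,1): q=quat(yaw,0,h);print(bot.solve_ik(tcp(P,q),q))
E
```

```text
('scene', array([290.875, 145.375])) 0.03738302582014834 0.2022556559248267
('top', array([183.625, 194.625])) 0.042099989157520806 0.03668319565461545
0.0187
[0.536647   0.32929841 0.156     ] [ 0.43321264  0.54265913 -0.1036132   0.924524    0.         -2.87318002]
[0.536647   0.32929841 0.156     ] [ 0.43321264  0.54265913 -0.1036132   0.924524    0.          0.26841264]
[0.55144377 0.33175923 0.156     ] [ 0.42699261  0.56715144 -0.06077566  0.94286923  0.         -2.87940004]
[0.55144377 0.33175923 0.156     ] [ 0.42699261  0.56715144 -0.06077566  0.94286923  0.          0.26219261]
[-0.59839622  0.52265961 -0.30289035  0.74524637  0.          2.39319643]
[-0.59839622  0.52265961 -0.30289035  0.74524637  0.         -0.74839622]
```

Run:
```python
from hlp import *
q=quat(RACK[2]); P=tcp(W(RACK,(.040,.046,.156)),q)
bot.move_pose(P+[0,0,.12],q)
bot.move_linear(P,speed=.12)
f0=bot.read_ft_force()
bot.set_gripper(0.0,grasp_force=110)
print(bot.read_gripper_width(),bot.read_finger_force(),f0,bot.read_ft_force())
bot.move_linear(P+[0,0,.03],speed=.05)
print(bot.read_ft_force(),bot.read_moment(),bot.read_gripper_width(),bot.read_clock())
snap("scene","lift1.png",(200,100,150,110),4)
```

```text
0.12417709149601121 107.53530152142048 [ 0.04000091 -0.43739256  0.45890058] [-0.23005986  0.2712962   2.1111142 ]
[-3.41256071e-03  3.91358968e-01 -3.50685239e+00] [-0.03522338 -0.12475092  0.02833029] 0.1218941171326684 5.1667
```

View pics/lift1.png

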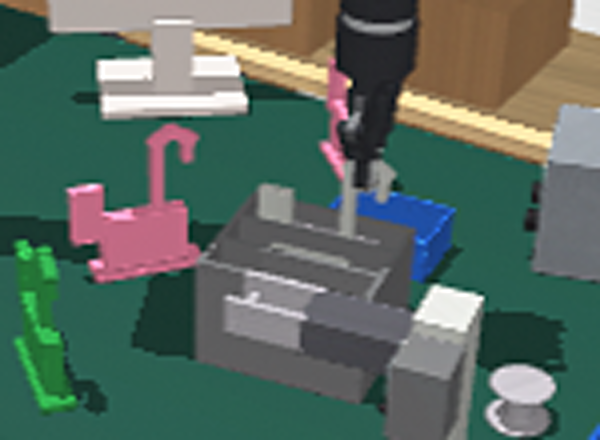

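The weight is held level by its hook, with the hook at about (370,180) in the crop and the tab just clearing the rim at (275,200). I'll carry it in front of the tester to the mat.

Run:
```python
from hlp import *
p=bot.read_position()
bot.move_linear([p[0],p[1],p[2]+.13],speed=.15)
q=quat(TEST[2])
z=p[2]+.13
bot.move_linear([.43,.22,z],speed=.2)
bot.move_linear([.43,-.20,z],speed=.25,rotation=q)
P=tcp(W(MAT,(0,0,.154))+[.029*np.cos(TEST[2]),.029*np.sin(TEST[2]),0],q)
bot.move_linear([P[0],P[1],z],speed=.15)
bot.move_linear(P+[0,0,.02],speed=.12)
print(bot.read_ft_force(),bot.read_moment())
print(bot.move_linear(P-[0,0,.008],speed=.02,until_force=2.5),bot.read_position()-P,bot.read_ft_force(),bot.read_clock())
snap("scene","mat1.png",(110,160,150,110),4)
```

```text
[ 0.98669767  0.04647772 -4.07536884] [ 0.00773071 -0.11708719  0.06860161]
True [3.35191805e-04 8.48734352e-05 3.01424225e-04] [ 0.9416233  -0.42657775  5.14850142] 12.325
```

View pics/mat1.png

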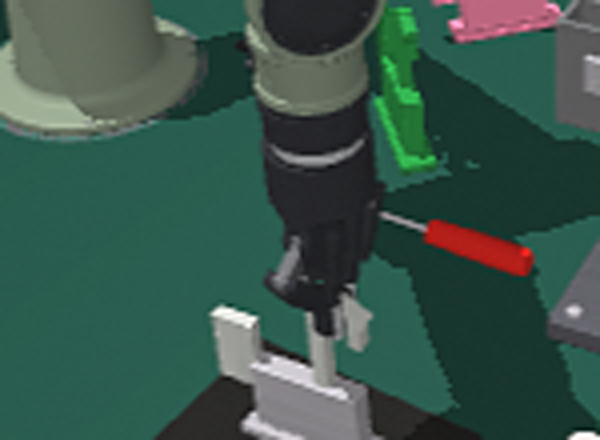

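The weight stands upright on the mat, and the fingers grip the hook close to the shank. I'll release it, back off and measure.

Run:
```python
from hlp import *
bot.set_gripper(1.0)
bot.wait(.3)
p=bot.read_position(); bot.move_linear(p+[0,0,.10],speed=.15)
bot.move_linear(p+[-.12,.12,.13],speed=.25)
print(bot.read_position(),bot.read_clock())
def cr(n,x,y):
    im=np.mean([bot.camera(n).astype(float) for _ in range(2)],0).astype(np.uint8)[y:y+75,x:x+66,::-1]
    return cv2.resize(im,(396,450),interpolation=cv2.INTER_CUBIC)
cv2.imwrite("pics/mat2.png",np.hstack([cr("scene",145,220),cr("top",310,170)]))
```

```text
[ 0.42736496 -0.14013565  0.26402351] 15.05
```

View pics/mat2.png

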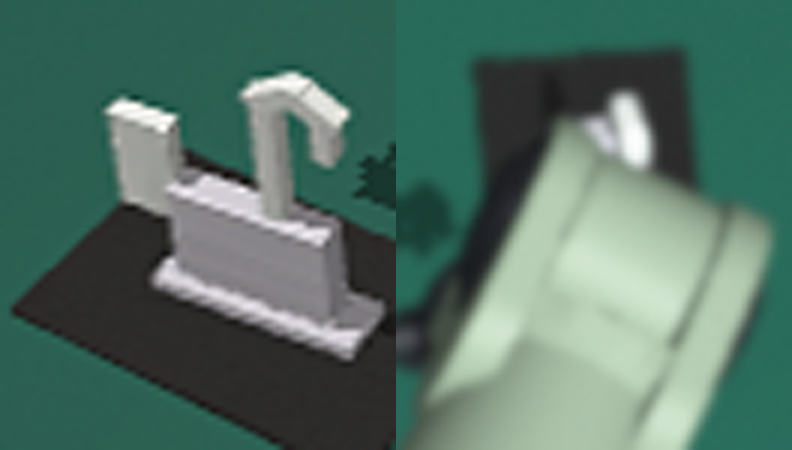

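The weight stands free on the mat. In the left crop the slab's near top edge runs from (170,187) to (328,240), the hook apex is at (297,72) and the foot's near corner at (352,358). I'll fit its pose.

Run:
```python
from hlp import *
np.set_printoptions(precision=4,suppress=True)
o=[((328,240),(14,-10,74)),((170,187),(-78,-10,74)),((352,358),(30,-17,4)),((384,303),(30,17,12)),((153,283),(-88,-17,4)),((297,72),(0,6,168)),((108,100),(-112,6,112)),((178,118),(-84,-6,112))]
obs=[(("scene",np.array([145+(u+.5)/6-.5,220+(v+.5)/6-.5])),l) for (u,v),l in o]
q,r=fit(obs,[.55,-.26,.15]);print(q,r.tolist())
print("planned",W(MAT,(0,0,0))[:2]+np.array([.029*np.cos(TEST[2]),.029*np.sin(TEST[2])]))
```

```text
[ 0.5476 -0.2584  0.1578] [[-0.7669653594463739, 0.21727600192008367], [-0.7279929513738637, -0.047083187029898], [0.191803113543358, -0.2100969709048286], [0.07699164912730794, -0.44439367580929456], [0.5091237756810187, 0.4088848067806339], [0.7546183566787761, 0.12400746845102617], [1.6822754385391363, -1.1539327604623963], [-4.352956803939094, 0.9485286539416506]]
planned [ 0.5476 -0.2603]
```

Run:
```python
from hlp import *
q=quat(TEST[2]); Wt=np.array([.5476,-.2600,.153])
P=tcp(W(Wt,(-.095,0,.097)),q)
p=bot.read_position()
bot.move_pose(P+[0,0,.13],q)
bot.move_linear(P,speed=.12)
bot.set_gripper(0.0,grasp_force=120)
print(bot.read_gripper_width(),bot.read_finger_force())
bot.move_linear(P+[0,0,.03],speed=.05)
print(bot.read_ft_force(),bot.read_moment(),bot.read_gripper_width())
bot.move_linear(P+[0,0,.125],speed=.12)
d=W(TEST,(-.075,0,0))-W(Wt,(0,0,0))
bot.move_linear(P+[d[0],d[1],.125],speed=.15)
print(bot.read_position()-P,bot.read_clock())
def cr(n,x,y,s=75):
    im=np.mean([bot.camera(n).astype(float) for _ in range(2)],0).astype(np.uint8)[y:y+100,x:x+75,::-1]
    return cv2.resize(im,(394,525),interpolation=cv2.INTER_CUBIC)
cv2.imwrite("pics/app.png",np.hstack([cr("scene",235,135),cr("top",230,125)]))
```

```text
0.12030702345882416 117.82955646514893
[ 0.03790369 -0.44939606 -3.25860194] [-0.04274951  0.24018361 -0.06647185] 0.12299100365732646
[-0.00985442  0.25807638  0.12497738] 21.3667
```

View pics/app.png

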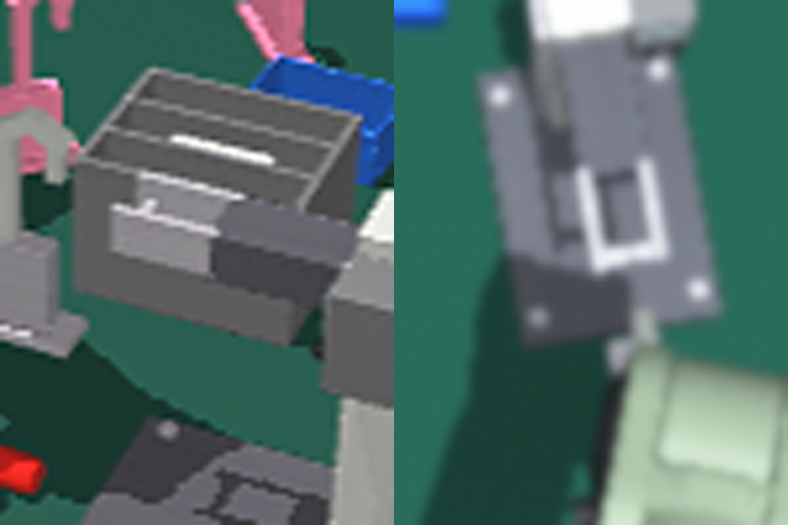

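Run:
```python
from hlp import *
s=394/75
w=np.array([*W(TEST,(-.075,0,0))[:2],TEST[2]])
for n,o,pts in(("scene",(235,135),((30,17,8),(30,-17,0),(14,10,70),(14,-10,70),(0,6,164),(0,-6,164),(21,6,122),(21,-6,122))),("top",(230,125),((21,-6,150),(21,6,150)))):
    for l in pts: print(n,l,((proj(n,W(w,np.array(l)/1e3+[0,0,.129]))-o+.5)*s).round(0)+([394,0] if n=="top" else 0))
for l in((-10,-23,255),(-10,23,255),(0,-17,240),(0,17,240)):
  print(l,*[((proj(n,W(TEST,np.array(l)/1e3))-o+.5)*s).round(0)+a for n,o,a in(("scene",(235,135),0),("top",(230,125),np.array([394,0])))])
```

```text
scene (30, 17, 8) [ 88. 317.]
scene (30, -17, 0) [ 66. 357.]
scene (14, 10, 70) [ 61. 237.]
scene (14, -10, 70) [ 48. 254.]
scene (0, 6, 164) [ 37. 106.]
scene (0, -6, 164) [ 29. 116.]
scene (21, 6, 122) [ 69. 173.]
scene (21, -6, 122) [ 61. 183.]
top (21, -6, 150) [654. 325.]
top (21, 6, 150) [635. 328.]
(-10, -23, 255) [116. 210.] [667. 259.]
(-10, 23, 255) [147. 171.] [596. 270.]
(0, -17, 240) [136. 230.] [654. 250.]
(0, 17, 240) [158. 200.] [603. 258.]
```

Run:
```python
from hlp import *
p=bot.read_position()
e=np.array([-.003,-.0015,0])
d=W(TEST,(0,0,0))-W(TEST,(-.075,0,0))+e
print(bot.move_linear(p+d,speed=.06,until_force=4),(bot.read_position()-p-d)*1e3,bot.read_ft_force())
p=bot.read_position()
t=bot.move_linear(p-[0,0,.046],speed=.03,until_force=2.5)
print(t,(bot.read_position()-p)*1e3,bot.read_ft_force(),bot.read_moment(),bot.read_clock())
snap("scene","seat.png",(225,130,120,100),5)
```

```text
False [-0.36965828  0.00842278  0.01240635] [ 0.11897472  0.53370858 -4.65133694]
True [  0.42339875   0.11608213 -40.51915356] [-0.30206283 -0.23938854  3.89902225] [ 0.01700164 -0.55372455  0.00787915] 24.125
```

View pics/seat.png

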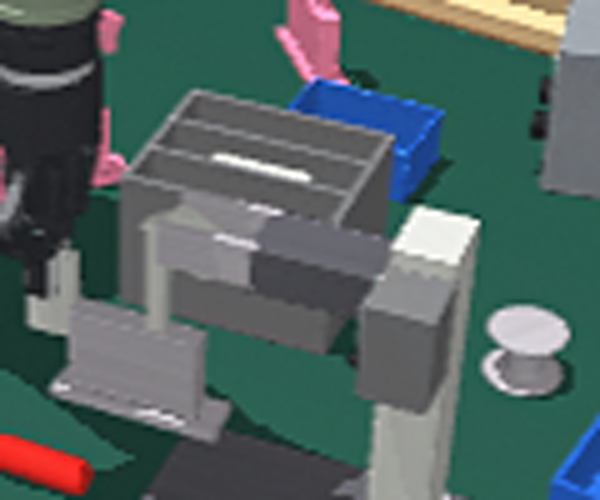

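The hook is seated between the cheeks; contact came after 40.5 mm against the 40 mm expected. Now I'll let the weight over slowly about the pin.

```bash
cat > turn.py <<'E'
from hlp import *
def arc(a0,a1,n,speed=.02):
    """turn about the pin from tilt a0 to a1, using where the tool is now"""
    p=bot.read_position(); q0=quat(TEST[2],a0)
    Rw=lambda a:R.from_euler("z",TEST[2])*R.from_euler("y",a)
    v=np.array([-.095,0,-.053-G])
    pin=p-Rw(a0).apply(v)
    for a in np.linspace(a0,a1,n+1)[1:]:
        bot.move_linear(pin+Rw(a).apply(v),speed=speed,rotation=quat(TEST[2],a))
        print(round(a,3),bot.read_ft_force().round(2),bot.read_moment().round(3),round(bot.read_gripper_width(),3))
    return pin
E
python3 - <<'E'
from turn import *
print(arc(0,-.36,6),W(TEST,(0,0,.235)),bot.read_clock())
snap("scene","tilt.png",(225,130,120,100),5)
E
```

```text
-0.06 [1.42 0.07 1.11] [ 0.042 -0.31   0.044] 0.126
-0.12 [ 0.82 -0.35  1.55] [ 0.065 -0.36   0.017] 0.127
-0.18 [1.5  0.4  1.67] [ 0.077 -0.275 -0.018] 0.125
-0.24 [1.45 0.62 0.46] [ 0.082 -0.142  0.02 ] 0.12
-0.3 [ 1.03 -0.24  0.59] [0.013 0.021 0.043] 0.122
-0.36 [2.55 0.21 0.67] [-0.024  0.14  -0.083] 0.12
[0.60884806 0.00793883 0.23446483] [0.6118 0.0099 0.235 ] 27.25
```

View pics/tilt.png

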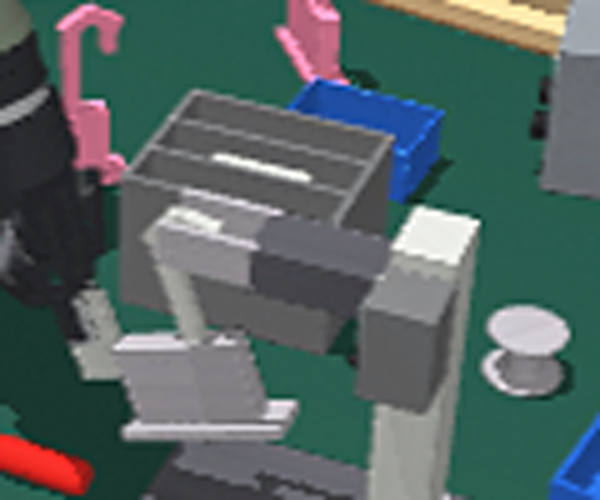

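Run:
```python
from turn import *
t0=bot.read_clock()
F=np.array([np.r_[bot.read_ft_force(),bot.read_moment()] for _ in range(15)]);m=F.mean(0);print(m.round(3),F.std(0).round(2),bot.read_clock()-t0)
pin=np.array([.6088,.0079,.2345]);r=bot.read_position()-pin
T=np.cross(r,m[:3]-[0.1,0,.4])+m[3:];print("torque about tester y",T@[-np.sin(TEST[2]),np.cos(TEST[2]),0])
# tilt seen: foot near-bottom (127,437)-(283,437?), right far (298,402)
o=[((113,348),(-78,-10,70)),((267,402),(14,-10,8)),((127,438),(-88,-17,0)),((298,402),(30,17,8)),((235,335),(14,10,70)),((125,427),(-88,-17,8))]
def f(x):
    Rw=R.from_euler("z",TEST[2])*R.from_euler("y",x[2])
    return np.concatenate([proj("scene",pin+[x[0],x[1],x[3]]+Rw.apply(np.array(l)/1e3-[0,0,.146]))-(np.array([225,130])+(np.array(u)+.5)/5-.5) for u,l in o])
s=least_squares(f,[0,0,-.36,0],loss="soft_l1");print(s.x,s.fun.reshape(-1,2).round(1).tolist())
```

```text
[ 1.38  -0.062  0.297 -0.005  0.157  0.04 ] [0. 0. 0. 0. 0. 0.] 0.0
torque about tester y 0.023321101529762578
[-0.01289393  0.0266666  -0.34797688 -0.02267884] [[0.2, 0.1], [-1.5, 3.9], [0.3, 0.0], [-0.6, -0.8], [2.0, -1.4], [-0.0, 0.4]]
```

Run:
```python
from turn import *
bot.set_gripper(0,grasp_force=20); bot.wait(.5)
print(bot.read_ft_force(),bot.read_moment(),bot.read_gripper_width())
for g in(.13,.15,.18,.25,.4):
    bot.set_gripper(g); bot.wait(.3); print(bot.read_gripper_width(),bot.read_finger_force())
bot.set_gripper(.8); bot.wait(1)
q=bot.read_tool_rot(); z=R.from_quat(q,scalar_first=True).apply([0,0,1])
bot.move_linear(bot.read_position()-z*.09,speed=.06)
p=bot.read_position(); bot.move_linear(p+[-.06,0,.03],speed=.1)
bot.wait(3);print(bot.read_clock())
a=bot.camera("scene").astype(int);bot.wait(.13);b=bot.camera("scene").astype(int);d=np.abs(a-b)[150:230,230:300];print("motion diff",d.max(),d.mean())
snap("scene","hang.png",(225,130,120,100),5)
```

```text
[ 1.02591968 -0.09771532  0.17818026] [-0.05798456  0.27852989 -0.0458754 ] 0.125128464754209
0.13080857346259123 51.57969295978546
0.150729834978466 0.0
0.17801586736122862 0.0
0.25546640325213565 0.0
0.39973732963639297 0.0
37.575
motion diff 4 0.5117261904761905
```

View pics/hang.png

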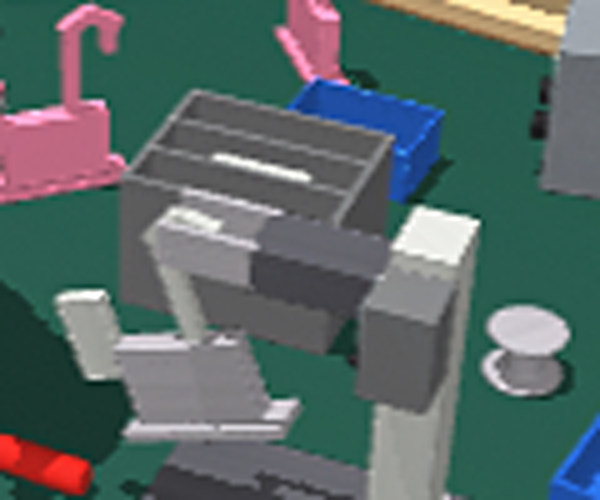

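The weight hangs still on the pin, with its tab at about (90,335) on the side away from the column, and the gripper is clear of it.

```bash
python3 -c "
from cell import bot
bot.wait(1);print(bot.close_job())"
```

```text
the job is handed in; nothing more can be done
None
```

The weight was stood on the mat and let go, then hung by its hook on the tester's pin with the tab away from the column; it hung still in the last pictures, the bystanders in view looked undisturbed, and I handed the job in at about 39 s (no verdict came back).

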